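# Snap the specimen cover onto its nest

## Robot

A 6-joint arm with a two-finger parallel gripper is mounted at the origin on the work surface. World frame = base frame: x ahead of the robot, y to its left, z up, the work surface at z = 0. Lengths are in mm, angles in rad, forces in N, time in s.
With the tool pointing down it reaches from about 350 to 725 mm from the base axis. Payload 4.3 kg.
Tool frame: the origin (TCP) lies at the very end of the fingers, on their centre line; the grasp point (between the pads) lies 19 mm behind it; z points along the fingers, y is the direction in which the jaws open and shut (so a half turn about z gives the same grasp; the last joint's range is limited). The gripper opens to 85 mm and grips with 20 to 120 N. Pads are 22 mm wide; open, the fingers measure 114 mm over their backs; the gripper's body (76 mm by 85 mm) begins 54 mm behind the grasp point. The pads swing forward as they close: fully open they stand 13 mm farther back than shut.
Start: joints at [-1.312, 0.377, 0.081, 1.274, 0, 1.46], TCP at [207.298, -536.371, 231.329] pointing down, gripper open.
Joint ranges: [-2.72, 2.72], [-0.84, 1.66], [-1.02, 1.22], [-1.77, 2.12], [-1.37, 1.28], [-3.14, 3.14]. Speed limits (rad/s): [2.57, 2.57, 3.14, 3.14, 3.14, 3.14].

## Interface

Orientations are given as a unit quaternion [w, x, y, z].
In Python, from plant import state, camera, job_done, find_in, spot_point gives the robot as it stands.
- The arm moves only by the shell command python3 -m inch 'ROWS'. ROWS is JSON, a list that holds one entry, the list of rows, each a list of 7 numbers: the shift along the tool's x, y, z normalised to -1 to 1, where 1 is 0.1 m, then the turn, a rotation vector about the tool's x, y, z normalised to -1 to 1, where 1 is pi rad, then the gripper's target within -1 to 1 (fully open at 1, half-way at 0, shut at -1). A call has exactly 10 rows; each row is the pose to reach, as a shift and turn from the pose commanded when the call began, along the tool's axes at that moment, turning the shorter way round; what a row does not reach only later rows make up. A row lasts 1/12 s, in which the tool goes at most 41.7 mm and 7.16 degrees, less where a joint would pass 70% of its speed; a pose out of reach is approached as far as the arm can. A call with a number of a shift or a turn outside -1 to 1 is refused whole. A call with a gripper value outside its range is refused whole. The fingers move at their own pace and stop on an object; the grip force is fixed at half the most. Time passes only in rows, so rows that repeat a pose let the fingers close, or fill a call up. It gives the time, the measured TCP pose, the force and the opening at its end, in the units of the state.
- state(): the state, without advancing time (a new reading comes with each control period).
- camera(name): name is "side" or "top" or "wrist"; returns a dict with "frame" (400x640x3 uint8, red, green, blue), "fx", "fy", "cx", "cy" (pixels), "camera_from_world" (4x4, takes a point from world to camera coordinates). Camera axes: x right, y down, z forward; pixel columns grow to the right and rows downward; lengths in mm; the calibration is good to about 2 mm. A picture is of the moment at which its call begins. There is no depth.
- job_done(): hands the job in, once; it reports no verdict.
Trained networks look in the newest picture that a camera, given by its name, has taken for a name from the list of things; names that differ only in an ending like _2 or _b are one class to them, and where a whole thing is asked for, a point or a joint stands for the part that bears it (a point fixed in the world has none). Each returns a list of dicts, best first, with "confidence" (0 to 1); they miss things now and then, are a little off and sometimes report something else, mostly with a low value. They report only what shows in the picture. A call takes as long as a camera call. They do not tell look-alikes from the thing itself.
- find_in(camera, name): "centre" ([x, y, z] in mm, in the coordinates of the camera as it stood for that picture, good to about 4 mm: the middle of the surface that is visible of it).
- spot_point(camera, name): "centre" ([x, y, z] in mm, in the coordinates of the camera as it stood for that picture, good to about 4 mm: a listed point, or the origin of a listed thing).
The state is a dict: "t": time; "qpos": joint angles; "dq": joint speeds; "effort": joint torques, N m; "position": TCP position; "ee_rot": TCP orientation; "wrist_force": force on the tool from outside, world axes, zero at the start; "ft_torque": the same for the moment, N m; "grip_width": opening from 0.0 (shut) to 1.0 (fully open).
Only numpy, scipy, OpenCV 4.12 (cv2) and the standard library are available. Lean on these libraries where they do the work, as an engineer would, in place of code of your own. Each camera call takes 0.05 s, during which the arm holds its last target.

## Task

Pick up the short grey cover by its rib, set it level over the specimen nest between the two snap hooks, and push it straight down until both sides have clicked and it sits fully home on the nest. Push gently: about 15 N is plenty, so stop as soon as it is down and do not force it. Let go of the cover, and leave the longer cover and everything else on the bench where it is.

Things in the scene. Friction and masses are not known exactly. Their poses are not given: they have to be found in the camera images.
- cover: The cover to fit, loose on the bench, plain grey plastic, 60 g: a flat framed plate 56 mm (its x) x 76 mm (its y) x 5 mm thick with two rectangular windows, and in the middle an upright rib 12 mm thick (x), 44 mm long (y), 34 mm high, whose top is 39 mm above the plate's underside. Origin: centre of the underside, z up. It is symmetric: half a turn about z makes no difference.
- cover_end_a (a point): Point on the underside of the cover near its +y end, 34 mm from the origin (the plate's edge is at 38 mm).
- cover_end_b (a point): Point on the underside of the cover near its -y end, 34 mm from the origin.
- holder: Fixed specimen holder: grey base 130 (x) x 150 (y) x 30 mm with a small knob on its -y side, a dark step up to 40 mm, and on that a cream nylon nest with two hooks. Origin: centre of the base's underside, z up. The cover fits centred on it, its y along the holder's y, either way round.
- step_mid (a point): Centre of the dark step's top, 40 mm above the holder's underside. The nest's level seat (60 x 72 mm, a thin steel coupon in it) above this is locked at a height nobody has measured: anywhere 12 to 32 mm above this point. Hooks and cheeks go with it. Cheeks: inner faces at x = +-30 mm, 30 mm long, tops sloped, 9 mm above the seat; they guide the plate.
- step_a (a point): Point on the step's top, 39 mm to +y, below the inner face of hook a: an upright cantilever 18 mm wide (x), 3 mm thick, its top 30 mm above the seat. Its head points inward by 3.5 mm: a slope from the top down, widest from 22 to 6 mm above the seat (the catch).
- step_b (a point): The same point below hook b, 39 mm to -y. The cover's underside meets the hooks' slopes about 26 mm above the seat. Pushing on bends the hooks outward, the force growing to about 4 to 12 N in all; from about 21 to 2 mm above the seat the heads rub on the plate's edges at 2 to 9 N; then they snap over the plate, the force vanishes, and the rigid seat stops it.
- hook_a (a joint): Bend of the snap hook at the holder's +y end, rad: 0 at rest (upright), grows as it is bent outward, about 0.04 to 0.2 while the plate is passing its head, back near 0 once it has clicked. Springs back by itself.
- hook_b (a joint): The same for the hook at the holder's -y end.
- long_cover: A cover for another holder, of the same make as the cover but 100 mm long in y instead of 76 mm; it does not fit. Leave it. Origin: centre of the underside. It and the short cover may lie in either place.
- steel_cup: Open steel cup, 72 mm across, 60 mm high, loose. Origin: centre of the underside. Leave it.
- wash_bottle: White plastic bottle, 60 mm across, 140 mm high, loose. Origin: centre of the underside. Leave it.
- sample_jar: Amber glass jar with lid, 60 mm across, 70 mm high, loose. Origin: centre of the underside. Leave it.
- weight: Brass weight, 44 mm across, 45 mm high, loose. Origin: centre of the underside. Leave it.
- screwdriver: Screwdriver lying on the bench, loose. Its x runs along the shaft. Leave it.
Things that resemble listed ones, but are neither listed nor needed, are in the scene too. Leave any purple look-alike of the cover alone.

How it is judged (in metres and radians):
On the way, in this order (a step that is already met when the one before it is completed fails the run):
1. the short cover is lifted off the bench (height (world z) of cover above 0.03 m and contact force between the fingers and cover above 0.5 N), for 0.2 s.
2. the cover is home on the nest with both hooks snapped back (z of each of cover_end_a, cover_end_b in the frame of holder below 0.0735 m and z of cover in the frame of holder above 0.049 m and horizontal distance between cover and holder below 0.006 m and angle between cover's own z axis and vertical below 0.04 rad and angle between the y axis of cover and the y axis of holder, either way round below 0.12 rad and value of joint each of hook_a, hook_b below 0.035 rad), for 0.2 s.
At the end, for the whole second after the job is handed in: The short cover lies at rest and let go on the nest: centred within 6 mm on the holder and in line with it within 7 degrees, level within 2.3 degrees, both ends' undersides less than 73.5 mm above the holder's underside, and both hooks back upright within 0.035 rad over the plate (all of step 2 and linear speed of cover below 0.01 m/s and angular speed of cover below 0.1 rad/s); the robot touches nothing.
It fails at once if the cover is forced: more than 26 N between it and the holder with its nest and hooks (contact force between cover and holder above 26 N).
It fails at once if another loose thing on the bench is shifted by more than 20 mm (distance of any of long_cover, steel_cup, wash_bottle, sample_jar, weight, screwdriver from where it was at the start of the episode above 0.02 m).
It also fails if it takes over 67 s, if anything falls off the work surface, if the arm or the gripper's body presses on something with over 40 N, if the wrist force passes 120 N, or if a joint passes its speed limit or range.

## Working session

There is one attempt and no reset: what is moved stays moved. The work goes in short steps, Python scripts to look and compute and a shell command to move; the robot and the scene stay as the last step left them, time stands still between calls to the robot, and variables do not carry over. Pictures are saved under pics/ and viewed, and the job is handed in when it is done.

```bash
mkdir -p pics; ls
python3 - <<'E'
from plant import state,camera,find_in,spot_point
import cv2,numpy as np
print(state())
for n in ["side","top","wrist"]:
    c=camera(n); cv2.imwrite(f"pics/{n}0.png",c["frame"][:,:,::-1])
    print(n,c["fx"],c["fy"],c["cx"],c["cy"],np.round(c["camera_from_world"],4).tolist())
    W=np.linalg.inv(c["camera_from_world"])
    for t in ["cover","long_cover","holder","step_a","steel_cup"]:
        for f in (find_in,spot_point):
            for d in f(n,t)[:3]:
                print(n,t,f.__name__,round(d["confidence"],2),np.round((W@np.append(d["centre"],1))[:3],1))
print(state()["t"])
E
```

```text
pics
{'t': 0.0, 'qpos': array([-1.31230946e+00,  3.78120236e-01,  7.96559905e-02,  1.27438308e+00,
       -2.21911124e-05,  1.46052065e+00]), 'dq': array([-5.20606202e-04, -1.34491029e-04,  1.12861659e-04,  4.77160497e-05,
        9.47141300e-04,  7.45144638e-05]), 'effort': array([ 1.68912407e-03, -4.63609529e+01,  2.69871891e+01,  2.09769438e-02,
        2.01674112e-05, -5.97118856e-06]), 'position': array([ 207.11378551, -535.72098869,  230.33987363]), 'ee_rot': array([-1.02186467e-03,  9.83049356e-01,  1.83338246e-01, -8.69908997e-05]), 'wrist_force': array([-0.8134262 , -0.6085062 , -1.08690597]), 'ft_torque': array([ 0.00137182, -0.01682187, -0.0001131 ]), 'grip_width': 0.9984722888120768}
side 460.4313265690605 460.4313265690605 320.25067393396824 197.0035587568913 [[-0.9716, -0.2363, -0.0063, 555.061], [-0.1737, 0.7319, -0.6588, 169.7936], [0.1604, -0.6391, -0.7523, 1458.5703], [0.0, 0.0, 0.0, 1.0]]
side cover call 0.77 [476.8 -11.8  11.6]
side cover call 0.53 [455.3 119.    3.3]
side cover call 0.86 [460.1 106.9   1. ]
side cover call 0.5 [478.5 -23.8   5.8]
side cover call 
[... 968 characters left out ...]
ll 0.71 [611.7 195.8   7. ]
top long_cover call 0.9 [613.4 196.8   1. ]
top holder call 0.64 [ 576.2 -173.6   31.6]
top holder call 0.3 [456.1 105.7   4.4]
top holder call 0.69 [ 5.828e+02 -1.782e+02 -5.000e-01]
top step_a call 0.74 [ 576.6 -174.9   29.2]
top step_a call 0.8 [ 573.6 -222.6   36.9]
top step_a call 0.79 [ 585.4 -140.7   41.2]
top steel_cup call 0.88 [762.3  -2.1  14.4]
top steel_cup call 0.65 [ 575.  -175.    28.9]
top steel_cup call 0.92 [751.7  -3.4  -1.6]
wrist 293.91329465556544 293.91329465556544 320.7306968120998 198.96772908210843 [[0.3601, -0.9329, -0.0008, -573.8484], [-0.9014, -0.3482, 0.2573, -33.468], [-0.2403, -0.0919, -0.9663, 378.584], [0.0, 0.0, 0.0, 1.0]]
1.65
```

View pics/side0.png

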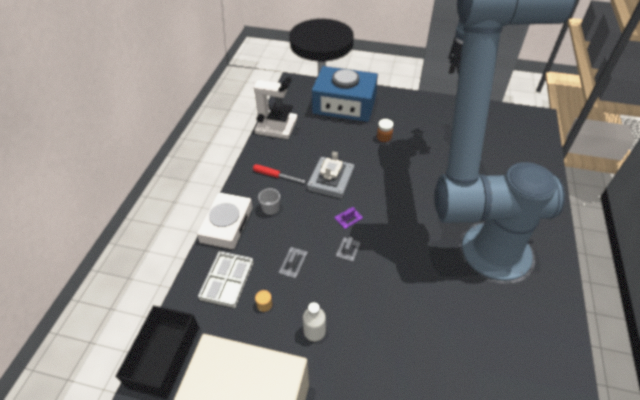

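View pics/top0.png

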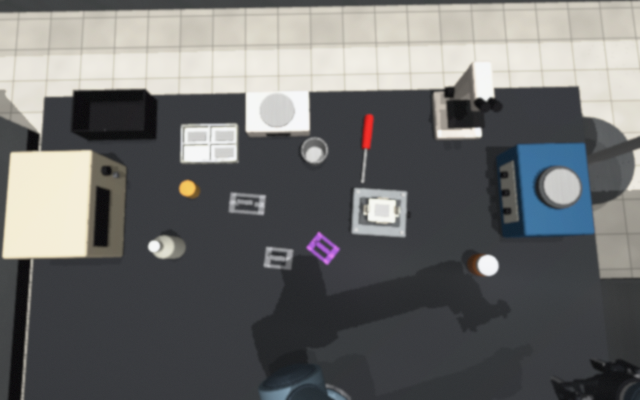

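Run:
```python
import cv2,numpy as np
t=cv2.imread("pics/top0.png");
a=cv2.resize(t[180:280,220:360],None,fx=5.6,fy=5.6,interpolation=cv2.INTER_CUBIC)[:560]
cv2.imwrite("pics/cropA.png",a)
b=cv2.resize(t[170:250,330:430],None,fx=7,fy=7,interpolation=cv2.INTER_CUBIC)
cv2.imwrite("pics/cropB.png",b)
```

```text
(no output)
```

View pics/cropA.png

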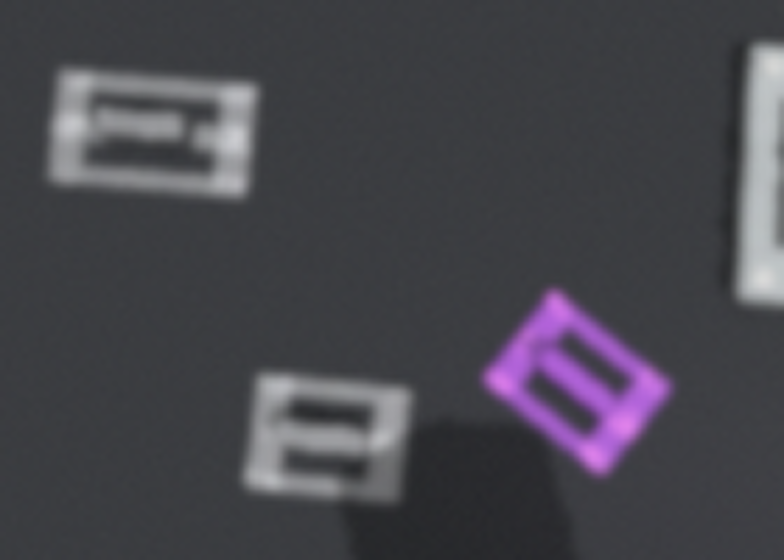

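View pics/cropB.png

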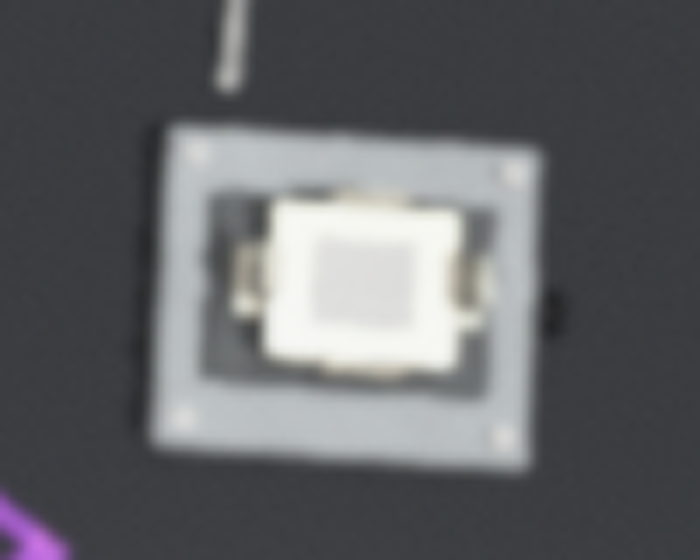

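```bash
cat > h.py <<'E'
import numpy as np
from scipy.spatial.transform import Rotation as R
def ray(c,px,z):
    W=np.linalg.inv(np.array(c["camera_from_world"]));px=np.atleast_2d(px)
    out=[]
    for u,v in px:
        d=W[:3,:3]@np.array([(u-c["cx"])/c["fx"],(v-c["cy"])/c["fy"],1.]);o=W[:3,3]
        out.append(o+d*(z-o[2])/d[2])
    return np.array(out)
def proj(c,p):
    q=np.array(c["camera_from_world"])@np.append(p,1)
    return np.array([c["fx"]*q[0]/q[2]+c["cx"],c["fy"]*q[1]/q[2]+c["cy"]])
def tool(s):
    q=s["ee_rot"];return R.from_quat([q[1],q[2],q[3],q[0]]).as_matrix()
def yaw(v): return np.degrees(np.arctan2(v[1],v[0]))
E
python3 - <<'E'
from h import *
from plant import state,camera
c=camera("top")
def quad(P,s,off,z):
    P=(np.array(P)+.5)/s-.5+off
    w=ray(c,P,z);TL,TR,BR,BL=w
    print(np.round(w,1).tolist(),"ctr",w.mean(0),"y-dir yaw",yaw(TL-TR),yaw(BL-BR),"x",yaw(TL-BL),yaw(TR-BR),"sizes",[np.linalg.norm(a-b) for a,b in((TL,TR),(BL,BR),(TL,BL),(TR,BR))])
quad([(255,372),(412,388),(403,503),(245,490)],5.6,[220,180],5)
quad([(168,122),(541,148),(530,470),(152,448)],7,[330,170],30)
s=state();T=tool(s);print(T.round(3),s["position"])
w=camera("wrist");W=np.linalg.inv(w["camera_from_world"]);print("cam in tool",T.T@(W[:3,3]-s["position"]),(T.T@W[:3,:3]).round(3))
E
```

```text
[[490.6, 141.7, 5.0], [480.9, 62.8, 5.0], [423.8, 68.0, 5.0], [432.0, 147.0, 5.0]] ctr [456.84281811 104.86811056   5.        ] y-dir yaw 82.99132261955354 84.123449486478 x -5.106306259285845 -5.252205908441594 sizes [np.float64(79.532459572854), np.float64(79.34974911440946), np.float64(58.92648823884191), np.float64(57.35316196834417)]
[[649.7, -110.7, 30.0], [636.0, -259.8, 30.0], [507.3, -249.1, 30.0], [519.1, -100.1, 30.0]] ctr [ 578.03136025 -179.95292759   30.        ] y-dir yaw 84.74872125064289 85.45059655408156 x -4.6295451745597775 -4.769158778332449 sizes [np.float64(149.76714850461948), np.float64(149.4437825929038), np.float64(130.98087156591598), np.float64(129.14708643435398)]
[[ 0.933  0.361  0.   ]
 [ 0.361 -0.933 -0.   ]
 [ 0.     0.    -1.   ]] [ 207.29569711 -536.34378086  231.30958762]
cam in tool [  64.83187558   -0.81273144 -142.64825826] [[-0.    -0.966 -0.257]
 [ 1.    -0.    -0.001]
 [ 0.001 -0.257  0.966]]
```

```bash
python3 -m inch '[[[0.1,-0.1,0,0,0,-0.036,1],[0.2,-0.2,0,0,0,-0.071,1],[0.3,-0.3,0,0,0,-0.107,1],[0.4,-0.4,0,0,0,-0.142,1],[0.5,-0.5,0,0,0,-0.178,1],[0.6,-0.6,0,0,0,-0.214,1],[0.7,-0.7,0,0,0,-0.249,1],[0.8,-0.8,0,0,0,-0.285,1],[0.9,-0.9,0,0,0,-0.32,1],[1,-1,0,0,0,-0.356,1]]]'
```

```text
t: 2.58
position: [264.7, -406.4, 231.4]
ee_rot: [0.0, 0.734, 0.679, -0.0]
wrist_force: [-0.4, -0.0, -0.1]
grip_width: 0.998
```

```bash
python3 -m inch '[[[0.093,0.097,0,0,0,0,1],[0.186,0.194,0,0,0,0,1],[0.279,0.291,0,0,0,0,1],[0.372,0.388,0,0,0,0,1],[0.465,0.485,0,0,0,0,1],[0.558,0.582,0,0,0,0,1],[0.651,0.679,0,0,0,0,1],[0.744,0.776,0,0,0,0,1],[0.837,0.873,0,0,0,0,1],[0.93,0.97,0,0,0,0,1]]]'; python3 -m inch '[[[0.093,0.097,0,0,0,0,1],[0.186,0.194,0,0,0,0,1],[0.279,0.291,0,0,0,0,1],[0.372,0.388,0,0,0,0,1],[0.465,0.485,0,0,0,0,1],[0.558,0.582,0,0,0,0,1],[0.651,0.679,0,0,0,0,1],[0.744,0.776,0,0,0,0,1],[0.837,0.873,0,0,0,0,1],[0.93,0.97,0,0,0,0,1]]]'; python3 -m inch '[[[0.1,0.11,0,0,0,0,1],[0.22,0.22,0,0,0,0,1],[0.34,0.34,0,0,0,0,1],[0.46,0.46,0,0,0,0,1],[0.58,0.58,0,0,0,0,1],[0.7,0.7,0,0,0,0,1],[0.82,0.85,0,0,0,0,1],[0.93,0.97,0,0,0,0,1],[0.93,0.97,0,0,0,0,1],[0.93,0.97,0,0,0,0,1]]]'
python3 - <<'E'
from h import *
import cv2
from plant import *
c=camera("wrist");cv2.imwrite("pics/w1.png",c["frame"][:,:,::-1])
np.save("w1.npy",c,allow_pickle=True)
W=np.linalg.inv(c["camera_from_world"])
for t in ["holder","step_a","step_b","step_mid"]:
    for d in spot_point("wrist",t)[:3]: print(t,round(d["confidence"],2),np.round((W@np.append(d["centre"],1))[:3],1))
E
```

```text
t: 3.42
position: [369.5, -322.0, 231.4]
ee_rot: [0.0, 0.736, 0.677, 0.0]
wrist_force: [-0.5, -0.8, 0.3]
grip_width: 0.997
t: 4.25
position: [474.0, -237.4, 231.4]
ee_rot: [0.0, 0.736, 0.677, -0.0]
wrist_force: [-0.8, -0.9, -0.4]
grip_width: 1.002
t: 5.08
position: [578.1, -152.8, 231.0]
ee_rot: [-0.0, 0.736, 0.677, -0.0]
wrist_force: [-0.1, -0.4, -0.5]
grip_width: 1.002
holder 0.58 [ 582.6 -178.4    2. ]
step_a 0.76 [ 573.5 -218.8   38.8]
step_a 0.69 [ 578.  -141.4   41.7]
step_a 0.51 [ 766.  -151.     1.2]
step_b 0.76 [ 573.5 -218.8   38.8]
step_b 0.69 [ 578.  -141.4   41.7]
step_b 0.51 [ 766.  -151.     1.2]
step_mid 0.85 [ 577.9 -180.9   36.2]
```

View pics/w1.png

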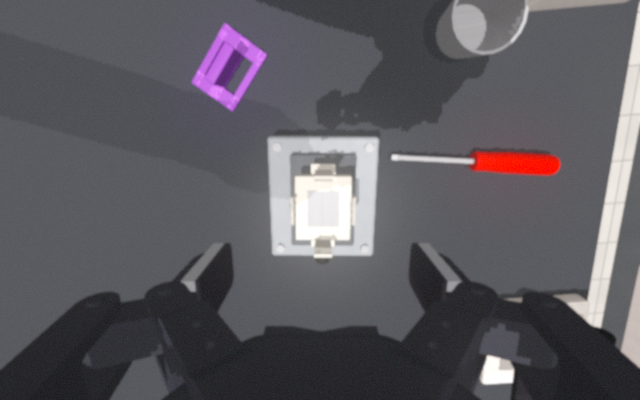

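Run:
```python
import cv2
t=cv2.imread("pics/w1.png")
cv2.imwrite("pics/cropC.png",cv2.resize(t[125:265,250:400],None,fx=4,fy=4,interpolation=cv2.INTER_CUBIC))
```

```text
(no output)
```

View pics/cropC.png

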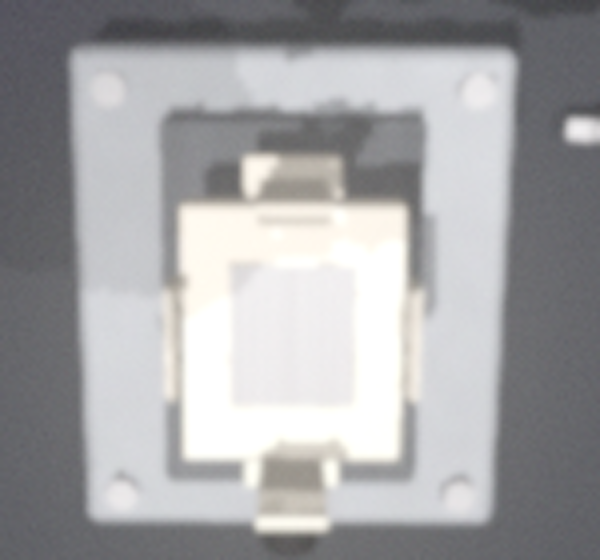

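Run:
```python
from h import *
c=np.load("w1.npy",allow_pickle=True).item()
f=lambda P:(np.array(P)+.5)/4-.5+[250,125]
def rep(P,z):
    w=ray(c,f(P),z);TL,TR,BR,BL=w
    print(z,"ctr",w.mean(0).round(1),"y yaw",yaw(TL-BL).round(2),yaw(TR-BR).round(2),"x yaw",yaw(TR-TL).round(2),yaw(BR-BL).round(2),"sz",[np.linalg.norm(a-b).round(1) for a,b in((TL,TR),(BL,BR),(TL,BL),(TR,BR))])
rep([(72,47),(516,50),(492,522),(90,520)],30)
for z in (52,56,60,64,68,72): rep([(181,205),(409,205),(401,463),(185,460)],z)
```

```text
30 ctr [ 577.8 -178.6   30. ] y yaw 84.83 85.2 x yaw -5.11 -5.05 sz [np.float64(127.1), np.float64(128.1), np.float64(147.6), np.float64(147.4)]
52 ctr [ 577.6 -184.5   52. ] y yaw 84.85 85.08 x yaw -4.74 -5.59 sz [np.float64(63.2), np.float64(63.5), np.float64(76.0), np.float64(76.9)]
56 ctr [ 577.7 -183.2   56. ] y yaw 84.85 85.08 x yaw -4.74 -5.59 sz [np.float64(62.4), np.float64(62.7), np.float64(75.0), np.float64(76.0)]
60 ctr [ 577.7 -182.    60. ] y yaw 84.85 85.08 x yaw -4.74 -5.59 sz [np.float64(61.7), np.float64(61.9), np.float64(74.1), np.float64(75.0)]
64 ctr [ 577.8 -180.8   64. ] y yaw 84.85 85.08 x yaw -4.74 -5.59 sz [np.float64(60.9), np.float64(61.2), np.float64(73.1), np.float64(74.1)]
68 ctr [ 577.9 -179.6   68. ] y yaw 84.85 85.08 x yaw -4.74 -5.59 sz [np.float64(60.1), np.float64(60.4), np.float64(72.2), np.float64(73.1)]
72 ctr [ 577.9 -178.4   72. ] y yaw 84.85 85.08 x yaw -4.74 -5.59 sz [np.float64(59.3), np.float64(59.6), np.float64(71.3), np.float64(72.1)]
```

```bash
python3 -m inch '[[[0.087,-0.047,0,0,0,0,1],[0.175,-0.095,0,0,0,0,1],[0.262,-0.142,0,0,0,0,1],[0.349,-0.189,0,0,0,0,1],[0.437,-0.237,0,0,0,0,1],[0.524,-0.284,0,0,0,0,1],[0.611,-0.331,0,0,0,0,1],[0.698,-0.378,0,0,0,0,1],[0.786,-0.426,0,0,0,0,1],[0.873,-0.473,0,0,0,0,1]]]'; python3 -m inch '[[[0.087,-0.047,0.04,0,0,0,1],[0.175,-0.095,0.08,0,0,0,1],[0.262,-0.142,0.12,0,0,0,1],[0.349,-0.189,0.16,0,0,0,1],[0.437,-0.237,0.2,0,0,0,1],[0.524,-0.284,0.24,0,0,0,1],[0.611,-0.331,0.28,0,0,0,1],[0.698,-0.378,0.32,0,0,0,1],[0.786,-0.426,0.36,0,0,0,1],[0.873,-0.473,0.4,0,0,0,1]]]';  python3 -m inch '[[[0.1,-0.05,0.05,0,0,0,1],[0.2,-0.11,0.1,0,0,0,1],[0.3,-0.17,0.15,0,0,0,1],[0.42,-0.23,0.2,0,0,0,1],[0.54,-0.29,0.25,0,0,0,1],[0.66,-0.36,0.3,0,0,0,1],[0.78,-0.42,0.35,0,0,0,1],[0.873,-0.473,0.4,0,0,0,1],[0.873,-0.473,0.4,0,0,0,1],[0.873,-0.473,0.4,0,0,0,1]]]'
python3 - <<'E'
from h import *
import cv2
from plant import *
c=camera("wrist");cv2.imwrite("pics/w2.png",c["frame"][:,:,::-1])
np.save("w2.npy",c,allow_pickle=True)
W=np.linalg.inv(c["camera_from_world"])
for t in ["cover","cover_end_a"]:
    for d in spot_point("wrist",t)[:3]: print(t,round(d["confidence"],2),np.round((W@np.append(d["centre"],1))[:3],1))
print(proj(c,[457,105,5]))
cv2.imwrite("pics/cropD.png",cv2.resize(c["frame"][120:320,220:420,::-1],None,fx=3,fy=3,interpolation=cv2.INTER_CUBIC))
E
```

```text
t: 6.17
position: [537.5, -61.4, 231.3]
ee_rot: [0.0, 0.736, 0.677, -0.0]
wrist_force: [0.6, -0.4, -0.9]
grip_width: 0.998
t: 7.0
position: [497.7, 29.5, 190.9]
ee_rot: [0.0, 0.736, 0.677, -0.0]
wrist_force: [0.3, 0.1, -0.4]
grip_width: 1.004
t: 7.83
position: [457.7, 119.9, 150.9]
ee_rot: [0.0, 0.736, 0.677, -0.0]
wrist_force: [1.5, 0.1, 0.5]
grip_width: 1.003
cover 0.8 [453.1 105.4   3.8]
cover 0.6 [481.3 -26.    2.1]
cover_end_a 0.97 [464.8 141.    2.8]
cover_end_a 0.85 [461.2 -44.8   1.5]
cover_end_a 0.82 [ 4.533e+02  6.860e+01 -2.000e-01]
[321.92997952 202.60181982]
```

View pics/w2.png

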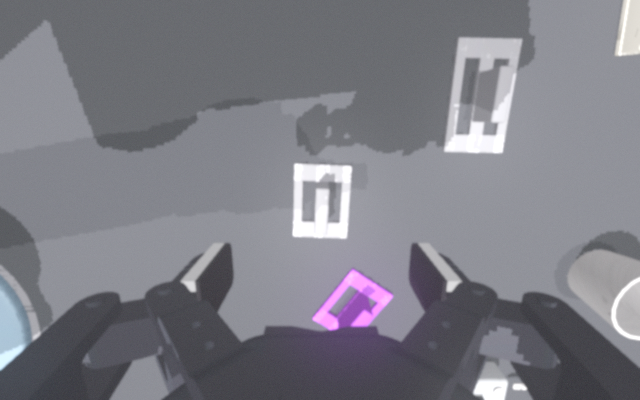

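View pics/cropD.png

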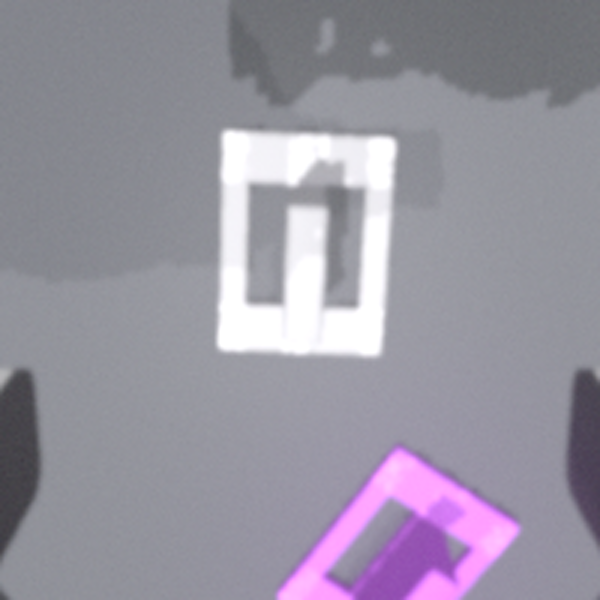

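Run:
```python
from h import *
from plant import state
c=np.load("w2.npy",allow_pickle=True).item()
P=(np.array([(221,130),(397,137),(382,356),(218,351)])+.5)/3-.5+[220,120]
w=ray(c,P,5);TL,TR,BR,BL=w
print("ctr",w.mean(0).round(1),"y yaw",yaw(TL-BL).round(2),yaw(TR-BR).round(2),"x yaw",yaw(TR-TL).round(2),yaw(BR-BL).round(2),"sz",[np.linalg.norm(a-b).round(1) for a,b in((TL,TR),(BL,BR),(TL,BL),(TR,BR))])
# rib top midline
Q=(np.array([(307,206),(303,345)])+.5)/3-.5+[220,120]; r=ray(c,Q[:1],39);r2=ray(c,Q[1:],39);print(r,r2,yaw((r-r2)[0]))
s=state();T=tool(s);print("tool x yaw",yaw(T[:,0]))
e=w.mean(0)-s["position"];print("delta tool",T.T@e)
```

```text
ctr [456.2 105.6   5. ] y yaw 83.11 82.93 x yaw -7.02 -6.61 sz [np.float64(57.8), np.float64(57.6), np.float64(77.7), np.float64(77.3)]
[[458.77676862 127.60577795  39.        ]] [[453.96062712  83.86029685  39.        ]] 83.71734584921927
tool x yaw 85.17061143609486
delta tool [-13.59912764  -1.61700366 146.61423335]
```

```bash
python3 -m inch '[[[-0.03,-0.003,0.1,0,0,0.003,1],[-0.06,-0.006,0.2,0,0,0.006,1],[-0.09,-0.01,0.3,0,0,0.009,1],[-0.12,-0.013,0.4,0,0,0.011,1],[-0.137,-0.015,0.5,0,0,0.011,1],[-0.137,-0.015,0.6,0,0,0.011,1],[-0.137,-0.015,0.7,0,0,0.011,1],[-0.137,-0.015,0.8,0,0,0.011,1],[-0.137,-0.015,0.85,0,0,0.011,1],[-0.137,-0.015,0.9,0,0,0.011,1]]]'; python3 -m inch '[[[0,0,0.07,0,0,0,1],[0,0,0.15,0,0,0,1],[0,0,0.23,0,0,0,1],[0,0,0.31,0,0,0,1],[0,0,0.39,0,0,0,1],[0,0,0.45,0,0,0,1],[0,0,0.49,0,0,0,1],[0,0,0.51,0,0,0,0.2],[0,0,0.51,0,0,0,-0.2],[0,0,0.51,0,0,0,-0.4]]]'
python3 - <<'E'
from h import *
import cv2
from plant import *
c=camera("wrist");cv2.imwrite("pics/w3.png",c["frame"][:,:,::-1]);print(state()["grip_width"],state()["wrist_force"])
E
```

```text
t: 8.82
position: [456.0, 105.5, 61.1]
ee_rot: [0.0, 0.748, 0.664, -0.0]
wrist_force: [-0.7, 0.4, -0.6]
grip_width: 1.001
t: 9.65
position: [455.8, 106.0, 10.3]
ee_rot: [0.0, 0.748, 0.664, 0.0]
wrist_force: [-0.1, -0.0, 0.7]
grip_width: 0.603
0.5110140006817094 [-0.46897781  0.69011092  0.33134438]
```

View pics/w3.png

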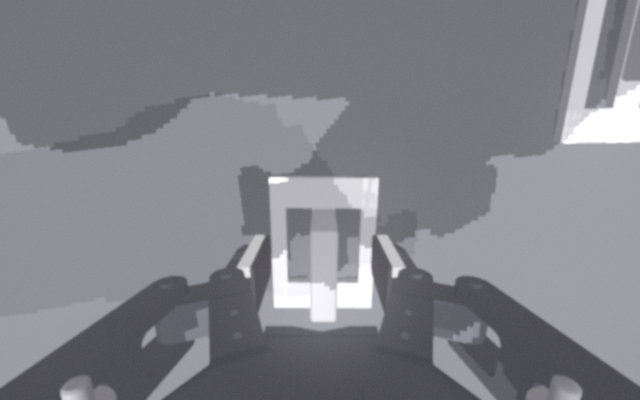

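The rib stands centred at about (323,265) between the pads at (257,255) and (388,255), square to the jaws. I'll close the gripper.

```bash
python3 -m inch '[[[0,0,0,0,0,0,-0.6],[0,0,0,0,0,0,-0.7],[0,0,0,0,0,0,-0.8],[0,0,0,0,0,0,-0.9],[0,0,0,0,0,0,-1],[0,0,0,0,0,0,-1],[0,0,0,0,0,0,-1],[0,0,0,0,0,0,-1],[0,0,0,0,0,0,-1],[0,0,0,0,0,0,-1]]]'; python3 -m inch '[[[0,0,-0.02,0,0,0,-1],[0,0,-0.06,0,0,0,-1],[0,0,-0.14,0,0,0,-1],[0,0,-0.24,0,0,0,-1],[0,0,-0.36,0,0,0,-1],[0,0,-0.5,0,0,0,-1],[0,0,-0.65,0,0,0,-1],[0,0,-0.8,0,0,0,-1],[0,0,-0.9,0,0,0,-1],[0,0,-1,0,0,0,-1]]]'
python3 - <<'E'
from h import *
import cv2
from plant import *
c=camera("wrist");cv2.imwrite("pics/w4.png",c["frame"][:,:,::-1]);np.save("w4.npy",c,allow_pickle=True);s=state();print(s["grip_width"],s["wrist_force"],s["ft_torque"],s["position"])
E
```

```text
t: 10.53
position: [456.2, 106.0, 10.8]
ee_rot: [0.0, 0.748, 0.664, 0.0]
wrist_force: [-0.1, -0.1, 5.7]
grip_width: 0.13
t: 11.37
position: [455.7, 106.0, 111.6]
ee_rot: [0.0, 0.748, 0.664, 0.0]
wrist_force: [-1.0, 0.0, -1.5]
grip_width: 0.126
0.12607986049033762 [ 1.07147253 -0.41595916  0.44544276] [-0.00315331  0.00173559 -0.03764098] [456.84373917 106.11690062 113.24337663]
```

View pics/w4.png

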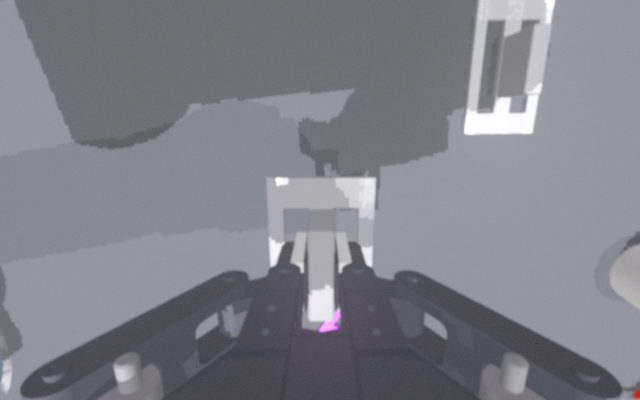

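Run:
```python
from h import *
import cv2
from plant import *
c=np.load("w4.npy",allow_pickle=True).item()
cv2.imwrite("pics/cropE.png",cv2.resize(c["frame"][160:340,240:410,::-1],None,fx=3.3,fy=3.3,interpolation=cv2.INTER_CUBIC))
s=state();T=tool(s);p=s["position"]
for tz in (-13,-10.3,-8):
  W=ray(c,[(266.5,178),(376.5,178),(321,178)],p[2]+tz+5)
  print(tz,[(T.T@(w-p)).round(1).tolist() for w in W])
```

```text
-13 [[37.1, -29.7, 7.9], [37.0, 26.9, 8.1], [37.1, -1.7, 8.0]]
-10.3 [[37.6, -29.2, 5.2], [37.6, 26.4, 5.4], [37.6, -1.7, 5.3]]
-8 [[38.0, -28.8, 2.9], [38.0, 25.9, 3.1], [38.0, -1.7, 3.0]]
```

View pics/cropE.png

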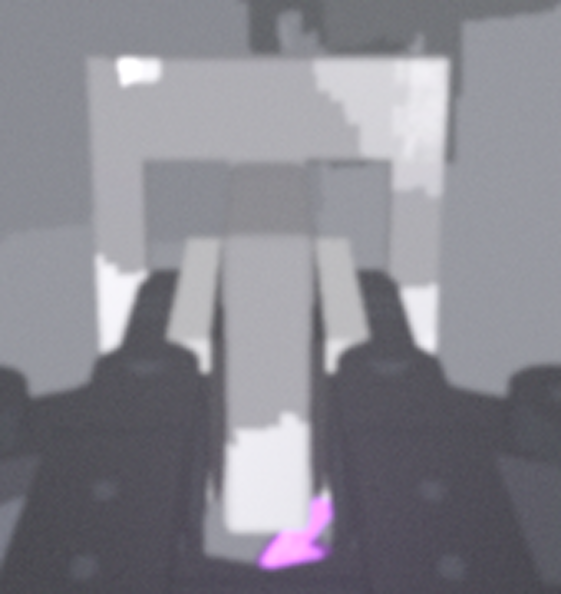

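```bash
python3 -m inch '[[[-0.05,0.03,-0.05,0,0,0,-1],[-0.13,0.07,-0.1,0,0,0,-1],[-0.22,0.13,-0.15,0,0,0,-1],[-0.31,0.18,-0.2,0,0,0,-1],[-0.4,0.23,-0.25,0,0,-0.002,-1],[-0.49,0.29,-0.3,0,0,-0.004,-1],[-0.58,0.34,-0.35,0,0,-0.006,-1],[-0.68,0.4,-0.4,0,0,-0.008,-1],[-0.78,0.46,-0.45,0,0,-0.01,-1],[-0.88,0.52,-0.5,0,0,-0.01,-1]]]'; python3 -m inch '[[[-0.09,0.05,0,0,0,0,-1],[-0.18,0.1,0,0,0,0,-1],[-0.27,0.15,0,0,0,0,-1],[-0.36,0.2,0,0,0,0,-1],[-0.45,0.25,0,0,0,0,-1],[-0.54,0.3,0,0,0,0,-1],[-0.63,0.35,0,0,0,0,-1],[-0.72,0.4,0,0,0,0,-1],[-0.81,0.45,0,0,0,0,-1],[-0.88,0.49,0,0,0,0,-1]]]'
python3 - <<'E'
from h import *
import cv2
from plant import *
c=camera("wrist");cv2.imwrite("pics/w5.png",c["frame"][:,:,::-1]);np.save("w5.npy",c,allow_pickle=True)
P=[];Y=[]
for i in range(3):
    s=state();P.append(s["position"]);Y.append(yaw(tool(s)[:,0])); camera("side") if i<2 else 0
p=np.mean(P,0);print(np.array(P).round(2),np.round(Y,2),s["t"],s["grip_width"])
T=tool(s);d=np.array([578.9,-178.4,p[2]])-p;print(T.T@d)
E
```

```text
t: 12.25
position: [497.2, 10.8, 160.5]
ee_rot: [-0.0, 0.737, 0.675, -0.0]
wrist_force: [0.4, 0.3, -0.1]
grip_width: 0.131
t: 13.08
position: [538.7, -80.6, 160.3]
ee_rot: [0.0, 0.737, 0.676, -0.0]
wrist_force: [0.4, 0.9, -0.2]
grip_width: 0.131
[[539.32 -81.73 160.3 ]
 [538.84 -80.74 160.27]
 [538.36 -79.94 160.23]] [84.95 84.95 84.98] 13.2333 0.12810703135831145
[-9.37207657e+01  4.84391296e+01 -1.67415257e-02]
```

View pics/w5.png

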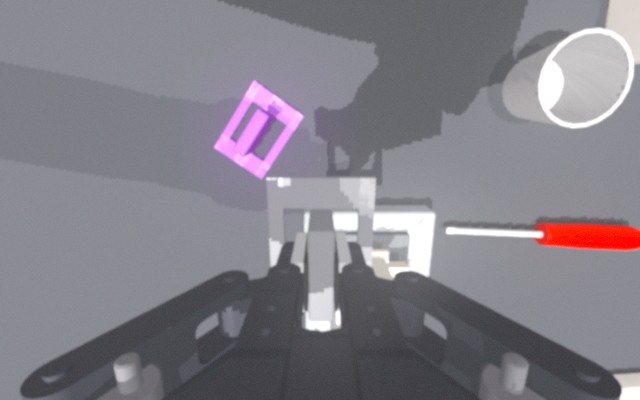

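```bash
python3 -m inch '[[[-0.08,0.04,0,0,0,0,-1],[-0.18,0.09,0,0,0,0,-1],[-0.3,0.15,0,0,0,0,-1],[-0.42,0.22,0,0,0,0,-1],[-0.55,0.29,0,0,0,0,-1],[-0.68,0.36,0,0,0,0,-1],[-0.8,0.42,0,0,0,0,-1],[-0.9,0.47,0,0,0,0,-1],[-0.935,0.484,0,0,0,0,-1],[-0.935,0.484,0,0,0,0,-1]]]'
python3 - <<'E'
from h import *
import cv2
from plant import *
c=camera("wrist");cv2.imwrite("pics/w6.png",c["frame"][:,:,::-1]);np.save("w6.npy",c,allow_pickle=True)
P=[]
for i in range(3):
    s=state();P.append(s["position"]); d=camera("top") if i<2 else 0
    if i==0:cv2.imwrite("pics/s6.png",cv2.resize(d["frame"][150:260,310:450,::-1],None,fx=5,fy=5,interpolation=cv2.INTER_CUBIC))
print(np.array(P).round(2),s["t"],s["grip_width"])
cv2.imwrite("pics/cropF.png",cv2.resize(c["frame"][160:360,240:410,::-1],None,fx=3,fy=3,interpolation=cv2.INTER_CUBIC))
E
```

```text
t: 14.07
position: [578.5, -178.0, 160.1]
ee_rot: [0.0, 0.738, 0.675, -0.0]
wrist_force: [-0.2, 0.6, -0.8]
grip_width: 0.13
[[ 578.17 -177.18  160.08]
 [ 577.98 -176.59  160.17]
 [ 577.91 -176.27  160.23]] 14.2167 0.132694907485206
```

View pics/cropF.png

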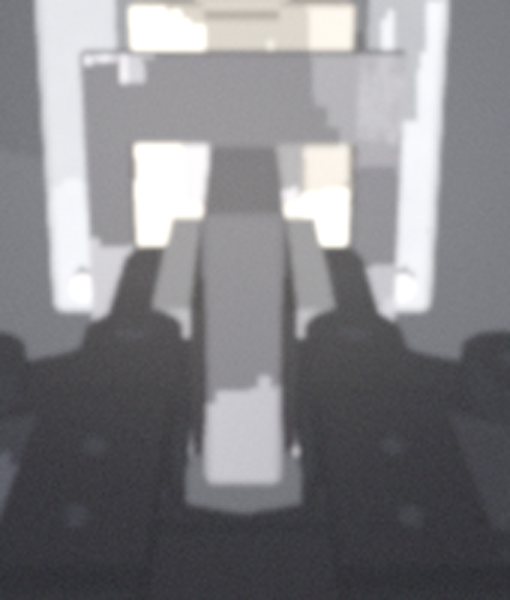

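View pics/s6.png

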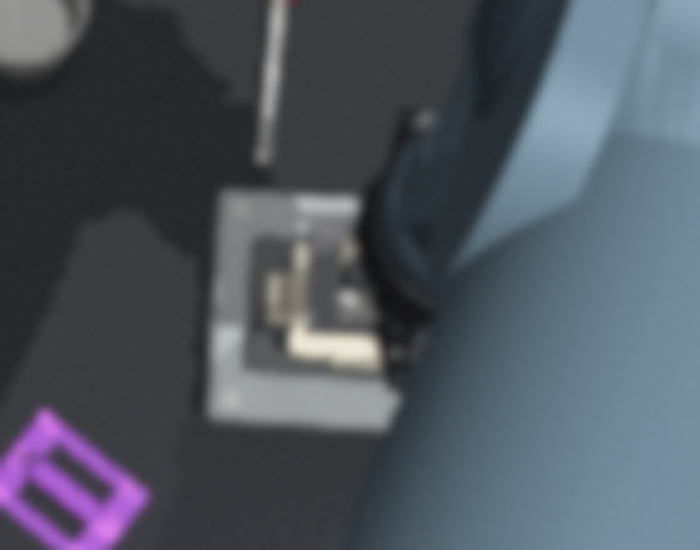

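Run:
```python
from h import *
import cv2
c=np.load("w6.npy",allow_pickle=True).item()
cv2.imwrite("pics/cropG.png",cv2.resize(c["frame"][120:270,240:410,::-1],None,fx=4,fy=4,interpolation=cv2.INTER_CUBIC))
```

```text
(no output)
```

View pics/cropG.png

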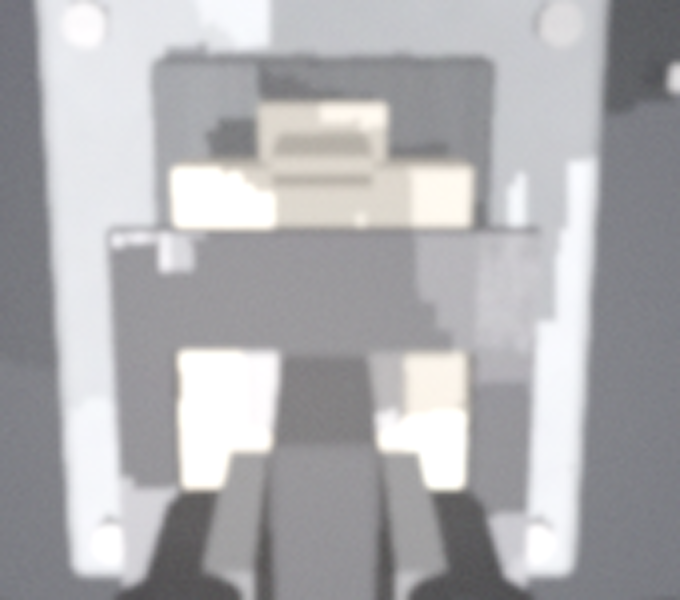

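Run:
```python
from h import *
c=np.load("w6.npy",allow_pickle=True).item()
f=lambda P:(np.array(P)+.5)/4-.5+[240,120]
W=np.linalg.inv(c["camera_from_world"])
# tool axes from camera orientation
p=np.array([578.3,-177.6,160.2]); a=np.radians(85.0)
X=np.array([np.cos(a),np.sin(a),0]);Y=np.array([np.sin(a),-np.cos(a),0])
def r(n,P,z):
    w=ray(c,f(P),z)-p; print(n,z,[( round(float(v@X),1),round(float(v@Y),1)) for v in w])
print("cam",(W[:3,3]-p)@X,(W[:3,3]-p)@Y,W[2,3]-p[2])
r("plate far top",[(110,229),(537,229)],160.2-10.3+5)
r("base near",[(72,579),(578,579)],30)
for z in(60,64,68,72): r("seat far",[(171,166),(472,166)],z)
for h in (0,): r("hook inner top? ",[(272,155),(370,155),(258,103),(389,103)],100)
```

```text
cam 65.38978467450164 -0.42190555241683114 142.51322408156773
plate far top 154.89999999999998 [(37.7, -27.7), (37.7, 26.8)]
base near 30 [(-76.2, -64.8), (-76.4, 64.3)]
seat far 60 [(33.2, -32.0), (33.1, 30.2)]
seat far 64 [(33.7, -31.5), (33.6, 29.7)]
seat far 68 [(34.2, -30.9), (34.2, 29.2)]
seat far 72 [(34.8, -30.4), (34.7, 28.7)]
hook inner top?  100 [(40.4, -9.3), (40.3, 7.5), (49.2, -11.6), (49.2, 10.7)]
```

```bash
python3 -m inch '[[[-0.002,0,0.03,0,0,0,-1],[-0.004,0,0.08,0,0,0,-1],[-0.006,0,0.14,0,0,0,-1],[-0.008,0,0.2,0,0,0,-1],[-0.01,0,0.26,0,0,0,-1],[-0.011,0,0.32,0,0,0,-1],[-0.011,0,0.37,0,0,0,-1],[-0.011,0,0.4,0,0,0,-1],[-0.011,0,0.42,0,0,0,-1],[-0.011,0,0.42,0,0,0,-1]]]'
python3 - <<'E'
from h import *
import cv2
from plant import *
c=camera("wrist");cv2.imwrite("pics/w7.png",cv2.resize(c["frame"][120:270,240:410,::-1],None,fx=4,fy=4,interpolation=cv2.INTER_CUBIC))
d=camera("side");cv2.imwrite("pics/s7.png",cv2.resize(d["frame"][130:220,270:400,::-1],None,fx=5,fy=5,interpolation=cv2.INTER_CUBIC))
s=state();print(s["position"],s["wrist_force"],s["ft_torque"])
E
```

```text
t: 15.05
position: [577.8, -177.8, 117.7]
ee_rot: [-0.0, 0.737, 0.676, -0.0]
wrist_force: [-0.5, -0.4, -0.4]
grip_width: 0.123
[ 578.2302621  -177.9551196   118.44060318] [ 0.50735895  0.08541602 -0.87466753] [ 0.00316896 -0.03048205 -0.01599271]
```

View pics/w7.png

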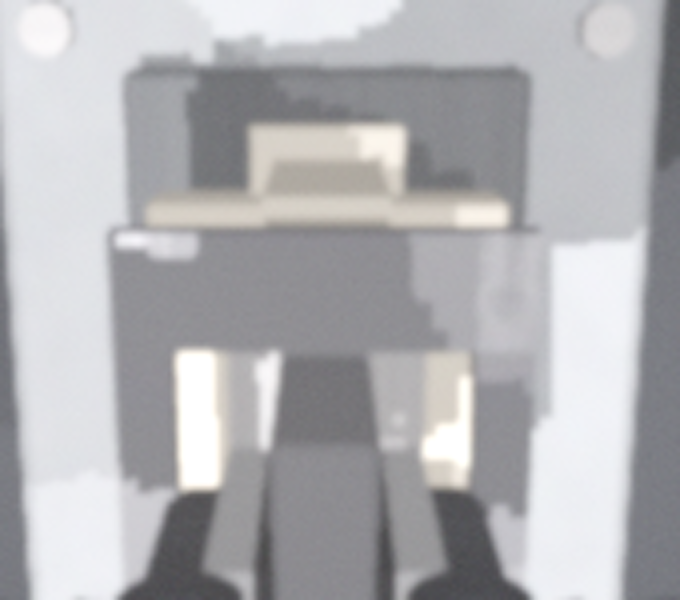

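View pics/s7.png

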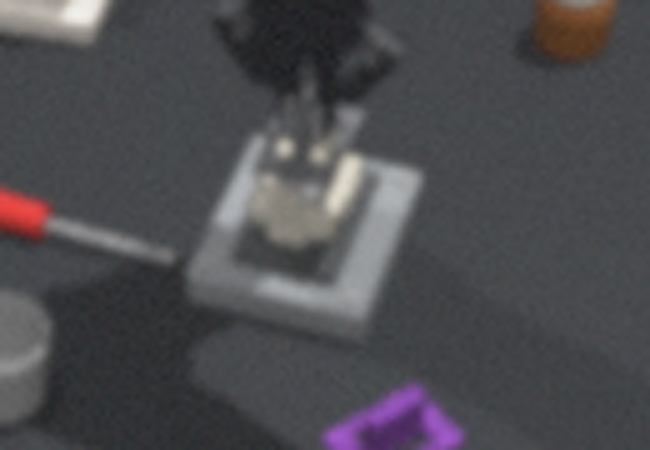

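```bash
python3 -m inch '[[[0,0,0.01,0,0,0,-1],[0,0,0.02,0,0,0,-1],[0,0,0.03,0,0,0,-1],[0,0,0.04,0,0,0,-1],[0,0,0.05,0,0,0,-1],[0,0,0.06,0,0,0,-1],[0,0,0.07,0,0,0,-1],[0,0,0.08,0,0,0,-1],[0,0,0.09,0,0,0,-1],[0,0,0.09,0,0,0,-1]]]'; python3 -m inch '[[[0,0,0.005,0,0,0,-1],[0,0,0.01,0,0,0,-1],[0,0,0.015,0,0,0,-1],[0,0,0.02,0,0,0,-1],[0,0,0.025,0,0,0,-1],[0,0,0.03,0,0,0,-1],[0,0,0.035,0,0,0,-1],[0,0,0.04,0,0,0,-1],[0,0,0.04,0,0,0,-1],[0,0,0.04,0,0,0,-1]]]'
```

```text
t: 15.98
position: [578.2, -177.9, 109.4]
ee_rot: [0.0, 0.737, 0.676, 0.0]
wrist_force: [-1.0, -0.5, 0.5]
grip_width: 0.128
t: 16.82
position: [578.2, -178.0, 105.4]
ee_rot: [0.0, 0.737, 0.676, -0.0]
wrist_force: [-0.0, -0.1, 0.6]
grip_width: 0.129
```

```bash
python3 -m inch '[[[0,0,0.005,0,0,0,-1],[0,0,0.01,0,0,0,-1],[0,0,0.015,0,0,0,-1],[0,0,0.02,0,0,0,-1],[0,0,0.025,0,0,0,-1],[0,0,0.03,0,0,0,-1],[0,0,0.03,0,0,0,-1],[0,0,0.03,0,0,0,-1],[0,0,0.03,0,0,0,-1],[0,0,0.03,0,0,0,-1]]]'
```

```text
t: 17.65
position: [578.4, -178.0, 102.5]
ee_rot: [0.0, 0.737, 0.676, 0.0]
wrist_force: [-0.5, -1.2, 4.1]
grip_width: 0.13
```

```bash
python3 -m inch '[[[0,0,0.005,0,0,0,-1],[0,0,0.01,0,0,0,-1],[0,0,0.015,0,0,0,-1],[0,0,0.02,0,0,0,-1],[0,0,0.025,0,0,0,-1],[0,0,0.03,0,0,0,-1],[0,0,0.03,0,0,0,-1],[0,0,0.03,0,0,0,-1],[0,0,0.03,0,0,0,-1],[0,0,0.03,0,0,0,-1]]]'
```

```text
t: 18.48
position: [577.8, -177.8, 98.9]
ee_rot: [-0.0, 0.737, 0.676, -0.0]
wrist_force: [0.2, -1.7, -1.1]
grip_width: 0.128
```

```bash
python3 -m inch '[[[0,0,0.005,0,0,0,-1],[0,0,0.01,0,0,0,-1],[0,0,0.015,0,0,0,-1],[0,0,0.02,0,0,0,-1],[0,0,0.025,0,0,0,-1],[0,0,0.03,0,0,0,-1],[0,0,0.035,0,0,0,-1],[0,0,0.04,0,0,0,-1],[0,0,0.04,0,0,0,-1],[0,0,0.04,0,0,0,-1]]]'
python3 - <<'E'
from h import *
import cv2
from plant import *
c=camera("wrist");cv2.imwrite("pics/w8.png",cv2.resize(c["frame"][120:270,240:410,::-1],None,fx=4,fy=4,interpolation=cv2.INTER_CUBIC))
s=state();print(s["position"],s["wrist_force"],s["ft_torque"])
E
```

```text
t: 19.32
position: [578.3, -178.0, 95.4]
ee_rot: [0.0, 0.737, 0.676, 0.0]
wrist_force: [-0.4, -2.1, 2.4]
grip_width: 0.128
[ 578.32618145 -177.99995813   95.34092221] [ 0.50919815 -1.67230576  1.69959417] [-0.42190409 -0.05205027  0.00957563]
```

View pics/w8.png

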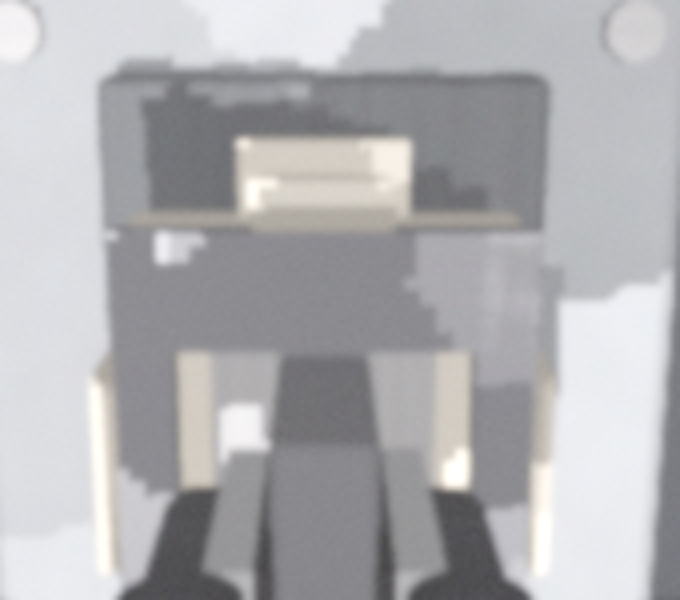

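```bash
python3 -m inch '[[[-0.002,0,0.005,0,0,0,-1],[-0.004,0,0.01,0,0,0,-1],[-0.006,0,0.015,0,0,0,-1],[-0.008,0,0.02,0,0,0,-1],[-0.008,0,0.025,0,0,0,-1],[-0.008,0,0.03,0,0,0,-1],[-0.008,0,0.035,0,0,0,-1],[-0.008,0,0.04,0,0,0,-1],[-0.008,0,0.04,0,0,0,-1],[-0.008,0,0.04,0,0,0,-1]]]'
python3 - <<'E'
from plant import *
s=state();print(s["position"],s["wrist_force"],s["ft_torque"])
E
```

```text
t: 20.2
position: [578.1, -178.6, 91.2]
ee_rot: [0.0, 0.737, 0.676, -0.0]
wrist_force: [0.0, -1.1, 3.8]
grip_width: 0.129
[ 578.05631531 -178.64109073   91.24110191] [ 0.0387227  -1.05456042  3.79974868] [-0.24046111 -0.05812394 -0.00410265]
```

```bash
python3 -m inch '[[[-0.002,0,0.005,0,0,0,-1],[-0.004,0,0.01,0,0,0,-1],[-0.006,0,0.015,0,0,0,-1],[-0.006,0,0.02,0,0,0,-1],[-0.006,0,0.025,0,0,0,-1],[-0.006,0,0.03,0,0,0,-1],[-0.006,0,0.035,0,0,0,-1],[-0.006,0,0.04,0,0,0,-1],[-0.006,0,0.045,0,0,0,-1],[-0.006,0,0.045,0,0,0,-1]]]'
python3 -m inch '[[[0,0,0.005,0,0,0,-1],[0,0,0.01,0,0,0,-1],[0,0,0.015,0,0,0,-1],[0,0,0.02,0,0,0,-1],[0,0,0.025,0,0,0,-1],[0,0,0.03,0,0,0,-1],[0,0,0.035,0,0,0,-1],[0,0,0.04,0,0,0,-1],[0,0,0.04,0,0,0,-1],[0,0,0.04,0,0,0,-1]]]'
python3 - <<'E'
from plant import *
s=state();print(s["position"],s["wrist_force"],s["ft_torque"])
E
```

```text
t: 21.03
position: [578.2, -179.2, 87.0]
ee_rot: [0.0, 0.737, 0.676, 0.0]
wrist_force: [0.0, -0.2, 5.1]
grip_width: 0.132
t: 21.87
position: [578.1, -179.2, 82.8]
ee_rot: [0.0, 0.737, 0.676, 0.0]
wrist_force: [-0.3, 0.9, 4.0]
grip_width: 0.131
[ 578.14735545 -179.2055394    82.7834087 ] [-0.3293675   0.93610476  3.96813572] [ 0.0435511  -0.14944578 -0.01775508]
```

```bash
python3 -m inch '[[[0,0,0.003,0,0,0,-1],[0,0,0.006,0,0,0,-1],[0,0,0.009,0,0,0,-1],[0,0,0.012,0,0,0,-1],[0,0,0.015,0,0,0,-1],[0,0,0.015,0,0,0,-1],[0,0,0.015,0,0,0,-1],[0,0,0.015,0,0,0,-1],[0,0,0.015,0,0,0,-1],[0,0,0.015,0,0,0,-1]]]'
```

```text
t: 22.7
position: [577.3, -179.0, 80.6]
ee_rot: [-0.001, 0.737, 0.676, -0.0]
wrist_force: [-0.0, 0.1, -4.0]
grip_width: 0.126
```

```bash
python3 -m inch '[[[0,0,0.003,0,0,0,-1],[0,0,0.006,0,0,0,-1],[0,0,0.009,0,0,0,-1],[0,0,0.01,0,0,0,-1],[0,0,0.01,0,0,0,-1],[0,0,0.01,0,0,0,-1],[0,0,0.01,0,0,0,-1],[0,0,0.01,0,0,0,-1],[0,0,0.01,0,0,0,-1],[0,0,0.01,0,0,0,-1]]]'
```

```text
t: 23.53
position: [578.0, -179.3, 80.4]
ee_rot: [0.0, 0.737, 0.676, -0.0]
wrist_force: [-0.4, -0.4, -1.3]
grip_width: 0.133
```

Run:
```python
from h import *
import cv2
from plant import *
for i in range(2):
    c=camera("wrist"); s=state();print(s["position"].round(2),s["wrist_force"].round(2),s["ft_torque"].round(3))
cv2.imwrite("pics/w9.png",cv2.resize(c["frame"][120:270,240:410,::-1],None,fx=4,fy=4,interpolation=cv2.INTER_CUBIC))
```

```text
[ 578.02 -179.28   80.33] [0.62 0.16 0.02] [ 0.028 -0.056 -0.02 ]
[ 578.02 -179.3    80.32] [ 0.72  0.12 -0.1 ] [ 0.014  0.008 -0.032]
```

View pics/w9.png

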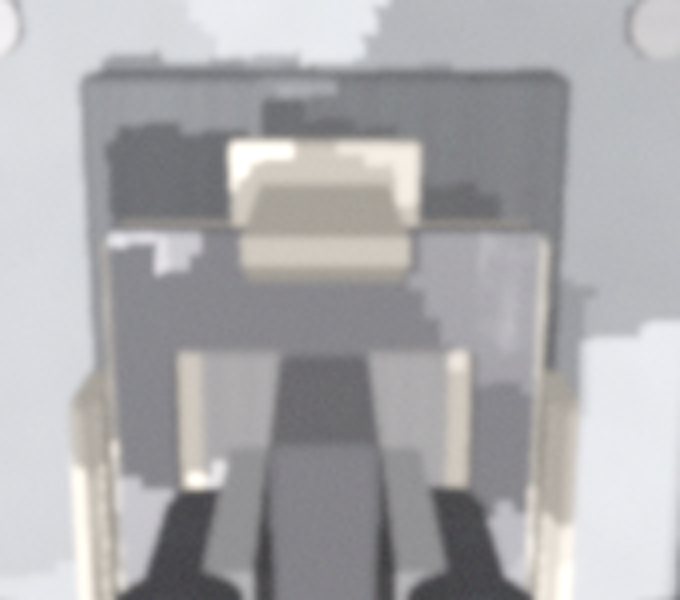

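Hook a's head (crop 325,260) now lies over the plate and the force has gone to zero, so it has clicked. I'll go down the last bit in small steps.

```bash
python3 -m inch '[[[0,0,0.001,0,0,0,-1],[0,0,0.002,0,0,0,-1],[0,0,0.003,0,0,0,-1],[0,0,0.004,0,0,0,-1],[0,0,0.005,0,0,0,-1],[0,0,0.005,0,0,0,-1],[0,0,0.005,0,0,0,-1],[0,0,0.005,0,0,0,-1],[0,0,0.005,0,0,0,-1],[0,0,0.005,0,0,0,-1]]]'
```

```text
t: 24.47
position: [578.0, -179.3, 79.8]
ee_rot: [0.0, 0.737, 0.676, -0.0]
wrist_force: [0.1, -0.7, -0.6]
grip_width: 0.129
```

```bash
python3 -m inch '[[[0,0,0.001,0,0,0,-1],[0,0,0.002,0,0,0,-1],[0,0,0.003,0,0,0,-1],[0,0,0.004,0,0,0,-1],[0,0,0.005,0,0,0,-1],[0,0,0.005,0,0,0,-1],[0,0,0.005,0,0,0,-1],[0,0,0.005,0,0,0,-1],[0,0,0.005,0,0,0,-1],[0,0,0.005,0,0,0,-1]]]'
```

```text
t: 25.3
position: [578.0, -179.3, 79.6]
ee_rot: [0.0, 0.737, 0.676, 0.0]
wrist_force: [-1.8, 0.3, 4.4]
grip_width: 0.127
```

```bash
python3 -m inch '[[[0,0,0.001,0,0,0,-1],[0,0,0.002,0,0,0,-1],[0,0,0.003,0,0,0,-1],[0,0,0.003,0,0,0,-1],[0,0,0.003,0,0,0,-1],[0,0,0.003,0,0,0,-1],[0,0,0.003,0,0,0,-1],[0,0,0.003,0,0,0,-1],[0,0,0.003,0,0,0,-1],[0,0,0.003,0,0,0,-1]]]'
python3 - <<'E'
from h import *
import cv2
from plant import *
c=camera("wrist"); s=state();print(s["position"].round(2),s["wrist_force"].round(2),s["ft_torque"].round(3))
E
```

```text
t: 26.13
position: [578.0, -179.3, 79.6]
ee_rot: [0.0, 0.737, 0.676, 0.0]
wrist_force: [-2.5, 0.8, 6.2]
grip_width: 0.131
[ 578.04 -179.33   79.59] [-2.57  0.97  6.76] [0.196 0.487 0.045]
```

```bash
python3 -m inch '[[[0,0,-0.002,0,0,0,-0.9],[0,0,-0.003,0,0,0,-0.8],[0,0,-0.003,0,0,0,-0.7],[0,0,-0.003,0,0,0,-0.6],[0,0,-0.003,0,0,0,-0.5],[0,0,-0.003,0,0,0,-0.45],[0,0,-0.003,0,0,0,-0.45],[0,0,-0.003,0,0,0,-0.45],[0,0,-0.003,0,0,0,-0.45],[0,0,-0.003,0,0,0,-0.45]]]'
python3 - <<'E'
from h import *
import cv2
from plant import *
c=camera("wrist");cv2.imwrite("pics/w10.png",cv2.resize(c["frame"][120:340,200:440,::-1],None,fx=3,fy=2.7,interpolation=cv2.INTER_CUBIC))
s=state();print(s["grip_width"],s["position"].round(2),s["wrist_force"].round(2),s["ft_torque"].round(3))
E
```

```text
t: 27.02
position: [578.0, -179.3, 79.2]
ee_rot: [0.0, 0.737, 0.676, -0.0]
wrist_force: [0.1, 1.2, -0.0]
grip_width: 0.277
0.27890736274903627 [ 578.   -179.29   79.29] [-0.76 -0.59  0.75] [ 0.066 -0.005  0.023]
```

View pics/w10.png

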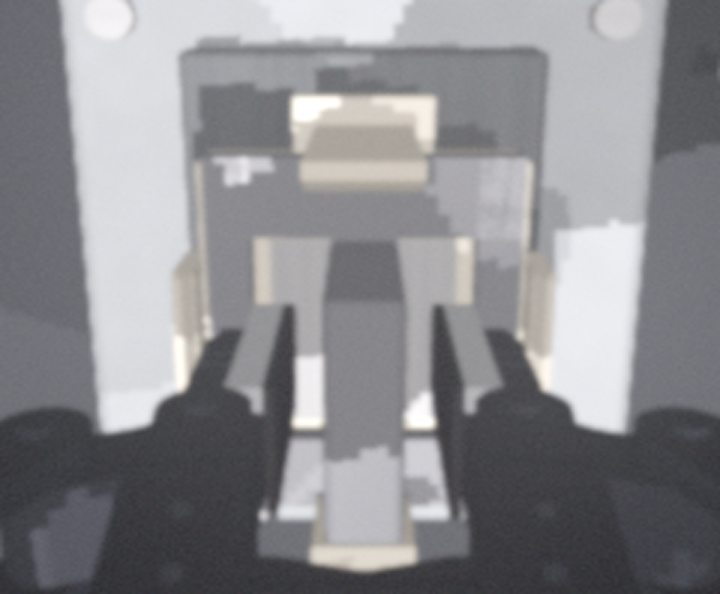

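The fingers are clear of the rib on both sides (crop 310 and 425, row 400). I'll go straight up.

```bash
python3 -m inch '[[[0,0,-0.04,0,0,0,-0.45],[0,0,-0.1,0,0,0,-0.45],[0,0,-0.2,0,0,0,-0.45],[0,0,-0.32,0,0,0,-0.45],[0,0,-0.44,0,0,0,-0.45],[0,0,-0.56,0,0,0,-0.45],[0,0,-0.68,0,0,0,-0.45],[0,0,-0.8,0,0,0,-0.45],[0,0,-0.9,0,0,0,-0.45],[0,0,-1,0,0,0,-0.45]]]'; python3 -m inch '[[[0.05,0,-0.05,0,0,0,-0.45],[0.1,0,-0.1,0,0,0,-0.45],[0.15,0,-0.15,0,0,0,-0.45],[0.2,0,-0.2,0,0,0,-0.45],[0.25,0,-0.25,0,0,0,-0.45],[0.27,0,-0.3,0,0,0,-0.45],[0.27,0,-0.35,0,0,0,-0.45],[0.27,0,-0.4,0,0,0,-0.45],[0.27,0,-0.4,0,0,0,-0.45],[0.27,0,-0.4,0,0,0,-0.45]]]'
python3 - <<'E'
from h import *
import cv2
from plant import *
c=camera("wrist");np.save("w11.npy",c,allow_pickle=True);cv2.imwrite("pics/w11.png",cv2.resize(c["frame"][125:275,245:395,::-1],None,fx=4,fy=4,interpolation=cv2.INTER_CUBIC))
W=np.linalg.inv(c["camera_from_world"])
for t in ["cover","cover_end_a","holder"]:
    for d in spot_point("wrist",t)[:2]: print(t,round(d["confidence"],2),np.round((W@np.append(d["centre"],1))[:3],1))
d=camera("side");cv2.imwrite("pics/s11.png",cv2.resize(d["frame"][140:220,280:400,::-1],None,fx=6,fy=6,interpolation=cv2.INTER_CUBIC))
s=state();print(s["t"],s["grip_width"],s["position"].round(2),s["wrist_force"].round(2))
E
```

```text
t: 27.9
position: [578.3, -179.4, 181.0]
ee_rot: [0.001, 0.737, 0.676, 0.0]
wrist_force: [-0.5, -0.0, 0.1]
grip_width: 0.277
t: 28.73
position: [580.6, -152.7, 219.7]
ee_rot: [0.0, 0.737, 0.676, 0.0]
wrist_force: [0.0, -0.6, -0.0]
grip_width: 0.271
cover 0.93 [481.9 -24.1   4.8]
cover 0.79 [ 574.7 -177.4   74.2]
cover_end_a 0.98 [4.998e+02 5.900e+00 3.000e-01]
cover_end_a 0.95 [ 576.3 -214.4   69.7]
holder 0.93 [ 582.6 -177.7   -1.3]
28.9833 0.27212631211994676 [ 580.07 -152.44  218.91] [ 0.55 -1.09 -0.43]
```

View pics/w11.png

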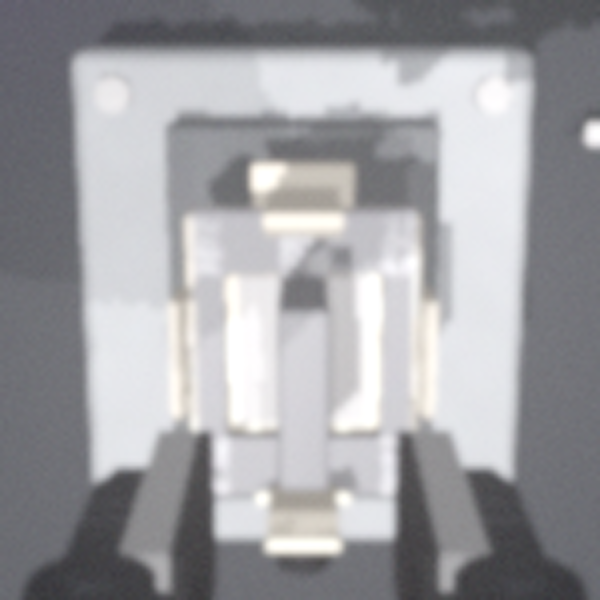

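View pics/s11.png

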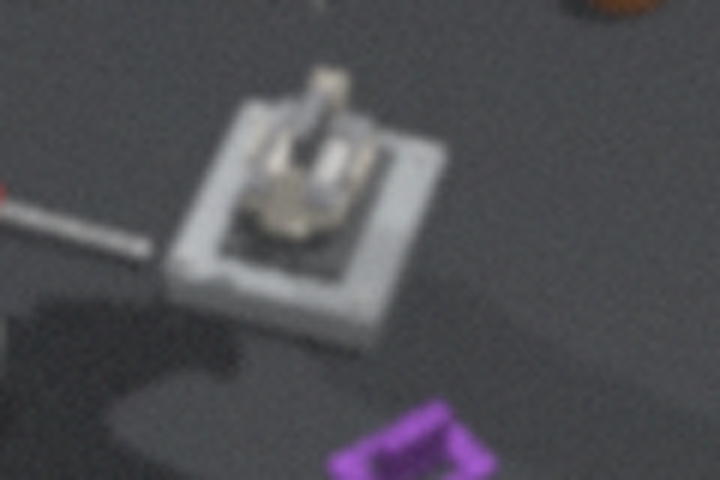

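Run:
```python
from h import *
def go(fn,off,H):
    c=np.load(fn,allow_pickle=True).item();a=np.radians(-5);Rz=np.array([[np.cos(a),-np.sin(a)],[np.sin(a),np.cos(a)]])
    print(fn)
    for n,x,y,z in [("base+y",0,75,30),("base-y?",0,-75,30),("hook a outer top",0,42,99),("hook a inner top",0,39,99),("hook a catch22",0,35.5,91),("a catch6",0,35.5,75),
      ("hook b outer top",0,-42,99),("b inner top",0,-39,99),("b catch22",0,-35.5,91),("plate -y corner L",-28,-38,74),("plate -y corner L +4mm",-28,-38,78),("plate +y L",-28,38,74),("rib +y top",0,22,108),("rib -y top",0,-22,108),("seat edge -y L",-30,-36,69)]:
        w=np.append(H+Rz@[x,y],z);print(n,((proj(c,w)-off+.5)*4-.5).round(0))
go("w11.npy",np.array([245,125]),np.array([577.8,-178.8]))
go("w1.npy",np.array([250,125]),np.array([577.8,-178.8]))
```

```text
w11.npy
base+y [304.  48.]
base-y? [304. 543.]
hook a outer top [304. 212.]
hook a inner top [304. 225.]
hook a catch22 [304. 233.]
a catch6 [304. 220.]
hook b outer top [304. 549.]
b inner top [304. 538.]
b catch22 [304. 510.]
plate -y corner L [199. 491.]
plate -y corner L +4mm [197. 498.]
plate +y L [192. 209.]
rib +y top [304. 307.]
rib -y top [304. 489.]
seat edge -y L [193. 477.]
w1.npy
base+y [294.  45.]
base-y? [291. 525.]
hook a outer top [296. 202.]
hook a inner top [296. 214.]
hook a catch22 [295. 222.]
a catch6 [295. 210.]
hook b outer top [293. 527.]
b inner top [293. 516.]
b catch22 [293. 490.]
plate -y corner L [191. 473.]
plate -y corner L +4mm [190. 479.]
plate +y L [186. 199.]
rib +y top [295. 293.]
rib -y top [294. 468.]
seat edge -y L [185. 459.]
```

Run:
```python
from h import *
import cv2
for n,o in(("w1",(250,125)),("w11",(245,125))):
    c=np.load(n+".npy",allow_pickle=True).item()["frame"][:,:,::-1]
    a=c[225:272,285:355] if n=="w11" else c[220:267,287:357]
    cv2.imwrite(f"pics/hb_{n}.png",cv2.resize(a,None,fx=8,fy=8,interpolation=cv2.INTER_CUBIC))
x=np.hstack([cv2.imread(f"pics/hb_{n}.png") for n in("w1","w11")]);cv2.imwrite("pics/hb.png",cv2.resize(x,None,fx=.7,fy=.7))
```

```text
(no output)
```

View pics/hb.png

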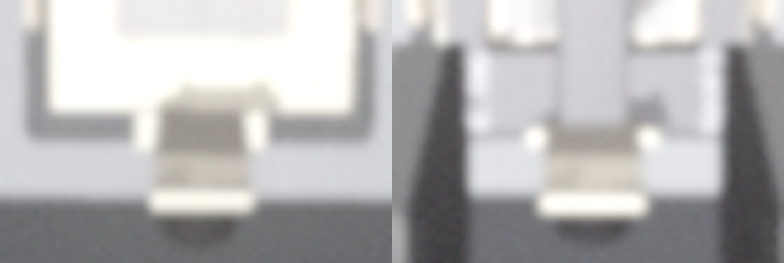

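Hook b looks the same as it did at rest: its top strip sits at the same place against the base edge in both crops. So both hooks are upright, the plate lies flat under their heads, and I'm handing in.

```bash
python3 -c "
from plant import *
print(job_done(),state()['t'])"
```

```text
the job is handed in; nothing more can be done
the job is handed in; nothing more can be done
```

I gripped the short grey cover by its rib and pushed it down between the hooks in small steps. I let it go once it was home and handed the job in at about 29 s. `job_done()` reports no verdict, so the result below rests on my own checks.

**Push:** the hooks took up to about 5 N at the readings between steps. The force dropped to zero as they clicked, and the rigid seat then stopped the cover at about 69 mm, with at most 7 N on the wrist.

**Last checks:** in the final wrist picture both hooks stand upright over the plate. The plate and rib edges lie within about 1 mm of where a level, centred, fully seated cover should appear. The gripper is clear above, and I touched nothing else.

**Disagreements:**
- **Wrist camera:** it read about 1.3 mm low along world x, so I aligned the held cover against the holder in one picture.
- **Side force:** about 2 N during the push showed the cover sitting slightly toward hook a. I shifted it 1.4 mm toward hook b, and the side force fell to under 1 N.
- **Force reading:** one reading of -4 N came as the hooks clicked. It had settled to zero a moment later.
- **Point network:** it placed the cover about 3 mm off in x, within its stated error, and it gave the purple look-alike a higher confidence. I ignored that one.

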